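Touch-screen trace test in the spring cradle

ROBOT

A 6-joint arm with a two-finger parallel gripper is mounted at the origin on a cart in front of the work surface, level with it; the furniture and walls round the work are solid. World frame = base frame: x ahead of the robot, y to its left, z up, the work surface at z = 0. Lengths are in m, angles in rad, forces in N, time in s.
With the tool pointing down it reaches from about 0.375 to 0.75 m from the base axis. Payload 9 kg.
Tool frame: the origin (TCP) lies at the very end of the fingers, on their centre line; the grasp point (between the pads) lies 19 mm behind it (grip_point_offset is the distance from the TCP to the grasp point, in m); z points along the fingers, y is the line along which they close (so a half turn about z gives the same grasp; the last joint's range is limited). The gripper opens to 85 mm and grips with 20 to 120 N. Pads are 22 mm wide; open, the fingers measure 114 mm over their backs; the gripper's body (76 mm by 85 mm) begins 54 mm behind the grasp point. The pads swing forward as they close: fully open they stand 13 mm farther back than shut.
Start: joints at [1.018, 0.104, 0.097, 1.564, 0, 1.353], TCP at [0.197, 0.567, 0.196] pointing down, gripper open.
Joint ranges: [-2.99, 2.99], [-0.84, 1.86], [-1.1, 1.16], [-1.84, 2.11], [-1.51, 1.56], [-3.14, 3.14]. Speed limits (rad/s): [2.22, 2.22, 2.57, 3.14, 3.14, 3.14].

INTERFACE

Orientations are given as a unit quaternion [w, x, y, z].
In Python, from plant import get_state, camera, calibration, finish_job, grip_point_offset gives the robot as it stands. The module is installed in compiled form; this text tells all that it offers.
- The arm moves only by the tool carry_out, never from a script. Its argument "deltas" is a list of rows, each an object of numbers: "grip": the finger opening in cm, from 0 to 8.54; "x", "y", "z": the shift along the tool's x, y, z in cm; "wx", "wy", "wz": the turn, a rotation vector about the tool's x, y, z in degrees. In form: [{"grip": .., "x": .., "y": .., "z": .., "wx": .., "wy": .., "wz": ..}, ...]. A call has 1 to 20 rows; each row shifts and turns the commanded pose from where the row before left it, along the tool's axes as they then stand; what a row does not reach is not made up. A row lasts 1/8 s, in which the tool goes at most 62.5 mm and 10.7 degrees, less where a joint would pass 70% of its speed; a pose out of reach is approached as far as the arm can. A call with a gripper value outside its range is refused whole. The fingers move at their own pace and stop on an object; "squeeze" is the grip in N (left out, the last holds). Time passes only in rows, so rows that do not move let the fingers close. It gives the time, the measured TCP pose, the force, the opening and the grip force at its end, in the units of the state.
- get_state(): the state, without advancing time (a new reading comes with each control period).
- camera(name): name is "side" or "top" or "wrist"; returns (picture, depth): 400x640x3 uint8, red, green, blue; 400x640 float32, m along the optical axis (not along the pixel's ray), 0 where there is no reading.
- calibration(name): a dict with "mtx" (3x3 intrinsics, pixels), "world_to_cam" (4x4, takes a point from world to camera coordinates). Camera axes: x right, y up, looking along -z (the intrinsics and any distortion apply to the point x, -y, -z); pixel columns grow to the right and rows downward; lengths in m; the calibration is good to about 2 mm. The wrist camera is an equidistant fisheye: a pixel r from the principal point sees the ray r / f radians off the axis. A picture is of the moment at which its call begins: read the wrist's pose just before it. calibration takes no time and is no camera call; for the wrist camera it gives the pose at the moment of the call.
- finish_job(): hands the job in; it is judged then, once.
The state is a dict: "clock": time; "qpos": joint angles; "qvel": joint speeds; "tau": joint torques, N m; "tool_pos": TCP position; "ee_rot": TCP orientation; "wrist_force": force on the tool from outside, world axes, zero at the start; "wrist_torque": the same for the moment, N m; "finger_gap": finger opening in m; "gripper_force": force on a finger pad.
Only numpy, scipy, OpenCV 4.12 (cv2) and the standard library are available. Lean on these libraries where they do the work, as an engineer would, in place of code of your own. Each camera call takes 0.05 s, during which the arm holds its last target. There are 200 camera calls.

TASK

Test the touch screen in the spring cradle: with the gripper shut, run the fingertips lightly along the lit path, over every cyan block in turn, from the end beside the green tag to the end beside the red tag, and finish with the fingertips still resting on that last block. Press gently, so that the sprung screen gives only a little and never goes down to its stops, and keep off the black glass beside the blue-grey path. Grasp nothing and leave the tags and the tools and parts lying round about as they are.

Things in the scene. Friction and masses are not known exactly. Their poses are not given: they have to be found in the camera images.
- cradle: fixed test cradle, an aluminium base plate 270x436 mm with a blue ledge (22 mm wide, top 20 mm above the table) along each short side; a laptop display lies face up between the ledges. Origin on the table under its centre, x across its short side, y along its long side, z up
- band: blue-grey band 56 mm wide on the display: it follows the straight lines joining blocks 0, 1, 2, 3, 4, 5 (72 mm apart) and reaches 28 mm to either side of them and beyond the end blocks. Band, blocks and black glass are level, 38.5 mm above the table. Axes as the cradle's; its origin is not a place on the band
- bed (a joint): how far the sprung screen is pressed down (m): 0 at rest, 0.010 on its stops; it moves straight down as one piece. It starts to give at about 3 N and needs 0.7 N more for each mm (about 5.5 N at 4 mm, 10 N at the stops), and springs back
- block0_top (a point): centre of the top face of light block 0, a bright cyan 34x34 mm square flush in the screen glass, 38.5 mm above the table while nobody presses; in the cradle's frame at (-72, +108) mm. This is one of the two ends of the path
- block1_top (a point): centre of the top face of light block 1, a bright cyan 34x34 mm square flush in the screen glass, 38.5 mm above the table while nobody presses; in the cradle's frame at (-72, +36) mm
- block2_top (a point): centre of the top face of light block 2, a bright cyan 34x34 mm square flush in the screen glass, 38.5 mm above the table while nobody presses; in the cradle's frame at (-72, -36) mm. The path makes a right-angled turn here
- block3_top (a point): centre of the top face of light block 3, a bright cyan 34x34 mm square flush in the screen glass, 38.5 mm above the table while nobody presses; in the cradle's frame at (0, -36) mm
- block4_top (a point): centre of the top face of light block 4, a bright cyan 34x34 mm square flush in the screen glass, 38.5 mm above the table while nobody presses; in the cradle's frame at (+72, -36) mm. The path makes a right-angled turn here
- block5_top (a point): centre of the top face of light block 5, a bright cyan 34x34 mm square flush in the screen glass, 38.5 mm above the table while nobody presses; in the cradle's frame at (+72, -108) mm. This is one of the two ends of the path
- green_tag_c (a point): centre of the top of the round green magnetic tag, 19 mm across and 6 mm high, fixed on one of the cradle's blue ledges; it stands about 99 mm from the block where the path starts (block 0 or block 5; green and red change places)
- red_tag_c (a point): the same for the round red tag, on the other ledge, about 99 mm from the block where the path ends
- driver_c (a point): centre, 8 mm up, of a loose precision screwdriver, 146 mm long along its y, 16 mm thick, lying on the table beyond the cradle
- dish_c (a point): centre, 8 mm up, of a loose round metal dish of screws, 77 mm across, 15 mm high, beyond the cradle
- pry_bar_c (a point): centre, 3 mm up, of a loose thin black nylon pry bar with blue ends, 118 mm long along its y, 9 mm wide, 7 mm high, between the cradle and the screwdriver
- dark_glass: the black glass beside the band, with the cradle's frame (its origin is 20 mm above the cradle's, not a place on the glass)
- block0: light block 0 as a solid; its origin is not its centre: use point block0_top
- block1: light block 1 as a solid; its origin is not its centre: use point block1_top
- block2: light block 2 as a solid; its origin is not its centre: use point block2_top
- block3: light block 3 as a solid; its origin is not its centre: use point block3_top
- block4: light block 4 as a solid; its origin is not its centre: use point block4_top
- block5: light block 5 as a solid; its origin is not its centre: use point block5_top
- green_tag: the green tag; origin at the centre of its underside
- red_tag: the red tag; origin at the centre of its underside

How it is judged:
On the way, in this order (a step that is already met when the one before it is completed fails the run):
1. the fingers touch the end block beside the green tag (((horizontal distance between green_tag_c and block0_top below 0.18 m and contact force between the fingers and block0 above 0.4 N) or (horizontal distance between green_tag_c and block5_top below 0.18 m and contact force between the fingers and block5 above 0.4 N))), for 0.05 s.
2. the fingers touch the second block (((horizontal distance between green_tag_c and block0_top below 0.18 m and contact force between the fingers and block1 above 0.4 N) or (horizontal distance between green_tag_c and block5_top below 0.18 m and contact force between the fingers and block4 above 0.4 N))), for 0.05 s.
3. the fingers touch the third block (((horizontal distance between green_tag_c and block0_top below 0.18 m and contact force between the fingers and block2 above 0.4 N) or (horizontal distance between green_tag_c and block5_top below 0.18 m and contact force between the fingers and block3 above 0.4 N))), for 0.05 s.
4. the fingers touch the fourth block (((horizontal distance between green_tag_c and block0_top below 0.18 m and contact force between the fingers and block3 above 0.4 N) or (horizontal distance between green_tag_c and block5_top below 0.18 m and contact force between the fingers and block2 above 0.4 N))), for 0.05 s.
5. the fingers touch the fifth block (((horizontal distance between green_tag_c and block0_top below 0.18 m and contact force between the fingers and block4 above 0.4 N) or (horizontal distance between green_tag_c and block5_top below 0.18 m and contact force between the fingers and block1 above 0.4 N))), for 0.05 s.
6. the fingers touch the end block beside the red tag (((horizontal distance between green_tag_c and block0_top below 0.18 m and contact force between the fingers and block5 above 0.4 N) or (horizontal distance between green_tag_c and block5_top below 0.18 m and contact force between the fingers and block0 above 0.4 N))), for 0.05 s.
At the end, for the whole second after the job is handed in: The fingertips rest on the end block beside the red tag with more than 0.4 N, the screen is pressed down between 0.3 and 9 mm, and the screwdriver, dish and pry bar lie within 15 mm of where they were (((horizontal distance between green_tag_c and block0_top below 0.18 m and contact force between the fingers and block5 above 0.4 N) or (horizontal distance between green_tag_c and block5_top below 0.18 m and contact force between the fingers and block0 above 0.4 N)) and value of joint bed between 0.0003 and 0.009 m and distance of each of driver_c, dish_c, pry_bar_c from where it was at the start of the episode below 0.015 m); the arm keeps its last pose, push and grip.
It fails at once if the screen is pressed down onto its stops (more than 9.5 mm) (value of joint bed above 0.0095 m).
It fails at once if the fingers press on the black glass beside the path (more than 0.5 N) (contact force between the fingers and dark_glass above 0.5 N).
It fails at once if one of the loose things is moved by more than 20 mm or lifted (distance of any of driver_c, dish_c, pry_bar_c from where it was at the start of the episode above 0.02 m).
It fails at once if the fingers press on a tag (contact force between the fingers and green_tag above 2 N or contact force between the fingers and red_tag above 2 N).
It also fails if it takes over 38 s, if anything falls off the work surface, if the arm or the gripper's body presses on something with over 40 N, if the wrist force passes 120 N, or if a joint passes its speed limit or range.

## Working session

There is one attempt and no reset: what is moved stays moved. The work goes in short steps, Python scripts to look and compute and a tool call to move; the robot and the scene stay as the last step left them, time stands still between calls to the robot, and variables do not carry over. Pictures are saved under pics/ and viewed, at most 10 in all, crops included, and the job is handed in when it is done.

Besides the shell and the picture viewer there is one more tool, called after ">>>" by a JSON object that holds its "api" and its "payload". carry_out: Moves the arm, as the interface text tells. Its arguments: {"type":"object","properties":{"deltas":{"type":"array","items":{"type":"object","properties":{"grip":{"type":"number"},"x":{"type":"number"},"y":{"type":"number"},"z":{"type":"number"},"wx":{"type":"number"},"wy":{"type":"number"},"wz":{"type":"number"}}}},"squeeze":{"type":"number"}},"required":["deltas"]}

```bash
mkdir -p pics; cat > h.py <<'E'
import numpy as np, cv2
from plant import *
def ray(name,u,v,z):
    c=calibration(name);K=np.array(c["mtx"]);T=np.linalg.inv(np.array(c["world_to_cam"]))
    d=np.linalg.inv(K)@[u,v,1];d=T[:3,:3]@[d[0],-d[1],-d[2]];o=T[:3,3]
    return o+d*(z-o[2])/d[2]
def blobs(im,lo,hi,amin=30):
    m=cv2.inRange(cv2.cvtColor(im,cv2.COLOR_RGB2HSV),lo,hi)
    n,l,s,c=cv2.connectedComponentsWithStats(m)
    return [(c[i],s[i]) for i in range(1,n) if s[i][4]>=amin]
E
python3 - <<'E'
from h import *
s=get_state();print(s)
im,d=camera("top");cv2.imwrite("pics/top.png",im[:,:,::-1])
print(calibration("top"))
for n,lo,hi,z in [("cyan",(80,120,150),(100,255,255),.0385),("green",(40,100,60),(78,255,255),.026),("red",(0,150,80),(8,255,255),.026),("red2",(172,150,80),(180,255,255),.026)]:
    for c,st in blobs(im,lo,hi,15): print(n,c.round(1),st,ray("top",*c,z).round(4), d[int(c[1]),int(c[0])])
E
```

```text
{'clock': 0.0, 'qpos': array([ 1.01829751e+00,  1.04730345e-01,  9.64797083e-02,  1.56391724e+00,
       -3.22656845e-05,  1.35306522e+00]), 'qvel': array([ 0.00107149, -0.00038325,  0.00045755, -0.00084643, -0.00013817,
       -0.00047954]), 'tau': array([ 1.96870278e-03, -5.56928158e+01,  5.03652012e+01,  1.70289731e-02,
       -2.32433995e-04, -6.78299486e-06]), 'tool_pos': array([0.1969405 , 0.56634702, 0.19490994]), 'ee_rot': array([-2.42670903e-04,  1.66603293e-01,  9.86023769e-01, -6.41606049e-04]), 'wrist_force': array([0.78548238, 0.18444909, 0.06147769]), 'wrist_torque': array([-0.03115789,  0.00907429, -0.00598429]), 'gripper_force': 0.0, 'finger_gap': 0.08554772171632383}
{'mtx': array([[464.3517337 ,   0.        , 317.09848375],
       [  0.        , 464.3517337 , 203.57896924],
       [  0.        ,   0.        ,   1.        ]]), 'world_to_cam': array([[ 0.00747117, -0.99986917,  0.0143466 ,  0.28227738],
       [ 0.9984592 ,  0.00824799,  0.05487432, -0.50682992],
       [-0.05498547,  0.01391452,  0.9983902 , -0.87751514],
       [ 0.        ,  0.        ,  0.        
[... 1225 characters left out ...]
82163
green [561.2  98.8] [557  96  10   6  33] [ 0.7096 -0.1815  0.026 ] 0.8713747
green [478.4 143.7] [463 126  42  34 214] [ 0.6207 -0.0204  0.026 ] 0.8647094
green [533.1 131.6] [531 129   6   6  21] [ 0.6453 -0.1261  0.026 ] 0.8671937
green [573.2 161.2] [572 159   4   5  15] [ 0.5889 -0.202   0.026 ] 0.86526996
green [481.5 180.2] [475 171  13  22  62] [ 0.5508 -0.0255  0.026 ] 0.86354876
green [493.9 201.3] [489 195  10  16  44] [ 0.5109 -0.0487  0.026 ] 0.86081046
green [240.6 292.4] [236 288  10  10  70] [0.3372 0.4275 0.026 ] 0.86276317
red [408.6 133.5] [405 130   8   8  50] [0.639  0.1131 0.026 ] 0.88643134
red [  9.4 159.7] [  2 152  17  18  68] [0.5816 0.8647 0.026 ] 0.88992864
```

View pics/top.png

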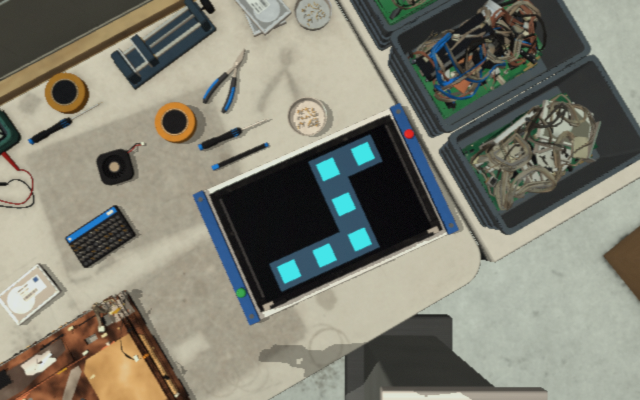

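The green tag is at pixel (240,292) and the red one at (408,133). So the path starts at block (289,271), world (0.3785, 0.338), and ends at block (362,153), world (0.598, 0.202). The block spacing (71.6 mm) and tag distances (98 mm) agree with the given sizes. Next I shut the gripper, align it with the band and approach.

>>> {"api": "carry_out", "payload": {"deltas": [{"grip":0,"wz":-8.76},{"grip":0,"wz":-8.76},{"grip":0,"wz":-8.76},{"grip":0,"wz":-8.76},{"grip":0,"wz":-8.76},{"x":-0.87,"y":-3.55,"z":0.5},{"x":-0.87,"y":-3.55,"z":0.5},{"x":-0.87,"y":-3.55,"z":0.5},{"x":-0.87,"y":-3.55,"z":0.5},{"x":-0.87,"y":-3.55,"z":2.2},{"x":-0.87,"y":-3.55,"z":2.2},{"x":-0.87,"y":-3.55,"z":2.2},{"x":-0.87,"y":-3.55,"z":2.2},{},{},{}], "squeeze": 20}}

```text
invalid input
```

```bash
cat > st.py <<'E'
from h import *
from scipy.spatial.transform import Rotation as R
def show():
    s=get_state();q=s["ee_rot"];M=R.from_quat(np.r_[q[1:],q[0]]).as_matrix()
    print(s["clock"],s["tool_pos"].round(4),s["wrist_force"].round(2),s["finger_gap"].round(4));return s,M
P=np.array([[.3785,.3379],[.4083,.2728],[.4381,.2077],[.5032,.2377],[.568,.2675],[.598,.2024]])
P=P.mean(0)+(P-P.mean(0))*1.005
def go():
    s,M=show();print(M.round(3))
    for i,p in enumerate(P): print(i,(M.T@np.r_[p-s["tool_pos"][:2],.0385-s["tool_pos"][2]]*100).round(2))
E
python3 -c "
from st import *
go()
im,d=camera('side');cv2.imwrite('pics/side.png',im[:,:,::-1])"
```

```text
Traceback (most recent call last):
  File "st.py", line 9, in go
    s,M=show();print(M.round(3))
        ~~~~^^
  File "st.py", line 5, in show
    print(s["clock"],s["tool_pos"].round(4),s["wrist_force"].round(2),s["finger_gap"].round(4));return s,M
                                                                      ^^^^^^^^^^^^^^^^^^^^^
AttributeError: 'float' object has no attribute 'round'
```

The move was refused, probably because every row must carry all its fields.

>>> {"api": "carry_out", "payload": {"deltas": [{"grip":0,"x":0,"y":0,"z":0,"wx":0,"wy":0,"wz":-8.76},{"grip":0,"x":0,"y":0,"z":0,"wx":0,"wy":0,"wz":-8.76},{"grip":0,"x":0,"y":0,"z":0,"wx":0,"wy":0,"wz":-8.76},{"grip":0,"x":0,"y":0,"z":0,"wx":0,"wy":0,"wz":-8.76},{"grip":0,"x":0,"y":0,"z":0,"wx":0,"wy":0,"wz":-8.76},{"grip":0,"x":-0.87,"y":-3.55,"z":0.5,"wx":0,"wy":0,"wz":0},{"grip":0,"x":-0.87,"y":-3.55,"z":0.5,"wx":0,"wy":0,"wz":0},{"grip":0,"x":-0.87,"y":-3.55,"z":0.5,"wx":0,"wy":0,"wz":0},{"grip":0,"x":-0.87,"y":-3.55,"z":0.5,"wx":0,"wy":0,"wz":0},{"grip":0,"x":-0.87,"y":-3.55,"z":2.2,"wx":0,"wy":0,"wz":0},{"grip":0,"x":-0.87,"y":-3.55,"z":2.2,"wx":0,"wy":0,"wz":0},{"grip":0,"x":-0.87,"y":-3.55,"z":2.2,"wx":0,"wy":0,"wz":0},{"grip":0,"x":-0.87,"y":-3.55,"z":2.2,"wx":0,"wy":0,"wz":0},{"grip":0,"x":0,"y":0,"z":0,"wx":0,"wy":0,"wz":0},{"grip":0,"x":0,"y":0,"z":0,"wx":0,"wy":0,"wz":0}], "squeeze": 20}}

```text
clock: 1.92
tool_pos: [0.3785, 0.3377, 0.0879]
ee_rot: [-0.0, -0.213, 0.977, 0.0]
wrist_force: [-0.7, -0.5, 0.5]
finger_gap: 0.0001
gripper_force: 0.0
```

```bash
sed -i 's/s\["finger_gap"\].round(4)/round(s["finger_gap"],4)/' st.py
python3 -c "
from st import *
go()
im,d=camera('side');cv2.imwrite('pics/side.png',im[:,:,::-1])"
```

```text
1.925 [0.3785 0.3377 0.0879] [-0.67 -0.49  0.54] 0.0001
[[-0.909 -0.416 -0.   ]
 [-0.416  0.909  0.   ]
 [ 0.     0.    -1.   ]]
0 [0.02 0.07 4.94]
1 [ 0.02 -7.12  4.94]
2 [  0.02 -14.32   4.93]
3 [ -7.18 -14.3    4.93]
4 [-14.35 -14.29   4.93]
5 [-14.37 -21.49   4.93]
```

View pics/side.png

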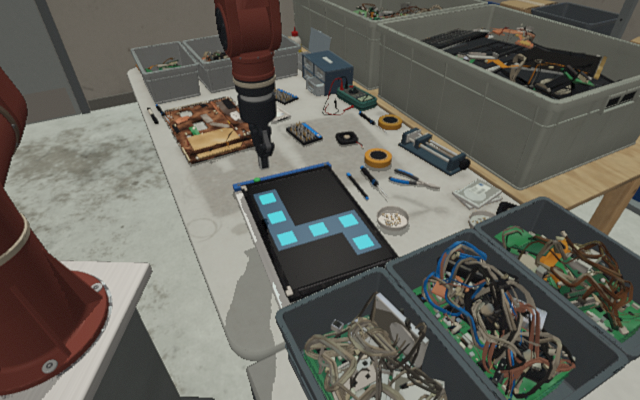

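The side view shows the shut tips at (264,165), above the first block at (267,199). I cross-check the blocks in this view and descend to just above the glass.

>>> {"api": "carry_out", "payload": {"deltas": [{"grip":0,"x":0,"y":0,"z":2,"wx":0,"wy":0,"wz":0},{"grip":0,"x":0,"y":0,"z":1.8,"wx":0,"wy":0,"wz":0},{"grip":0,"x":0,"y":0,"z":0.7,"wx":0,"wy":0,"wz":0},{"grip":0,"x":0,"y":0,"z":0,"wx":0,"wy":0,"wz":0},{"grip":0,"x":0,"y":0,"z":0,"wx":0,"wy":0,"wz":0},{"grip":0,"x":0,"y":0,"z":0,"wx":0,"wy":0,"wz":0}]}}

```text
clock: 2.72
tool_pos: [0.3792, 0.3377, 0.0433]
ee_rot: [0.001, -0.213, 0.977, 0.0]
wrist_force: [-0.1, 0.6, -0.9]
finger_gap: 0.0
gripper_force: 0.0
```

```bash
python3 -c "
from st import *
go()
im=cv2.imread('pics/side.png')[:,:,::-1]
for c,st in blobs(im,(80,120,150),(100,255,255)): print(c.round(1),ray('side',*c,.0385).round(4))
print(P.round(4))
im,d=camera('wrist');cv2.imwrite('pics/wrist.png',im[:,:,::-1])"
```

```text
2.725 [0.3792 0.3377 0.0433] [-0.08  0.56 -0.9 ] 0.0
[[-0.909 -0.416  0.001]
 [-0.416  0.909  0.001]
 [-0.001  0.    -1.   ]]
0 [0.09 0.1  0.48]
1 [ 0.09 -7.09  0.48]
2 [  0.09 -14.29   0.48]
3 [ -7.11 -14.27   0.49]
4 [-14.28 -14.26   0.5 ]
5 [-14.3  -21.46   0.5 ]
[267.  198.3] [0.3774 0.3331 0.0385]
[276.3 216.8] [0.4075 0.2687 0.0385]
[347.9 220.1] [0.5676 0.2628 0.0385]
[318.  228.8] [0.5025 0.233  0.0385]
[286.5 237.8] [0.4371 0.2033 0.0385]
[363.  241.6] [0.5977 0.1977 0.0385]
[[0.378  0.3383]
 [0.4079 0.2729]
 [0.4379 0.2075]
 [0.5033 0.2376]
 [0.5684 0.2676]
 [0.5986 0.2021]]
```

View pics/wrist.png

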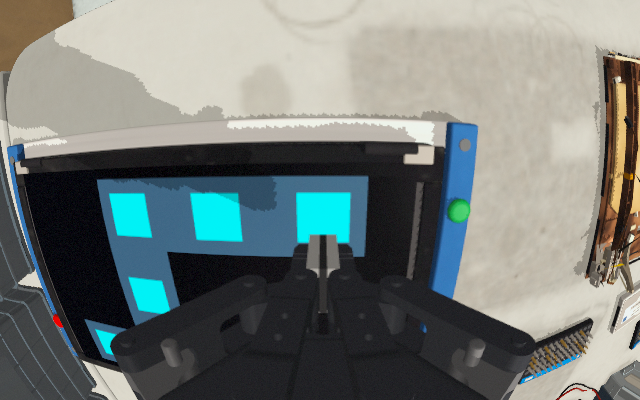

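The wrist view shows the first block at about (324,217) and the tips at (323,237). The top and side views differ by about 4.5 mm in y, so I resolve that with the wrist camera.

```bash
cat >> st.py <<'E'
def wray(u,v,z=.0385):
    c=calibration('wrist');K=np.array(c["mtx"]);T=np.linalg.inv(np.array(c["world_to_cam"]))
    a,b=(u-K[0,2])/K[0,0],(v-K[1,2])/K[1,1];t=np.hypot(a,b);k=np.sin(t)/t if t else 1
    d=T[:3,:3]@[a*k,-b*k,-np.cos(t)];return T[:3,3]+d*(z-T[2,3])/d[2]
def wproj(p):
    c=calibration('wrist');K=np.array(c["mtx"]);x=(np.array(c["world_to_cam"])@np.r_[p,1])[:3];x=x*[1,-1,-1]
    t=np.arctan2(np.hypot(x[0],x[1]),x[2]);return K[:2,2]+K[0,0]*t*x[:2]/np.hypot(x[0],x[1])
E
python3 -c "
from st import *
s,M=show()
im=cv2.imread('pics/wrist.png')[:,:,::-1]
m=cv2.inRange(cv2.cvtColor(im,cv2.COLOR_RGB2HSV),(80,120,150),(100,255,255))
for c in cv2.findContours(m,0,2)[0]:
    if cv2.contourArea(c)<100: continue
    for q in cv2.approxPolyDP(c,5,True)[:,0]: print(q,wray(*q).round(4)[:2],end=' ')
    mm=cv2.moments(c);q=[mm['m10']/mm['m00'],mm['m01']/mm['m00']];print('C',wray(*q).round(4)[:2])
for c,st in blobs(im,(40,100,60),(78,255,255),100):print('green',c,st,wray(*c,.026))
print('tcp',wproj(s['tool_pos']),'front',wproj(s['tool_pos']+M@[.011,0,0]),wproj(s['tool_pos']+M@[-.011,0,0]))
print([wproj(np.r_[p,.0385]).round(1) for p in P])
"
```

```text
2.775 [0.3791 0.3377 0.0433] [ 0.07 -0.24 -0.01] 0.0
[ 95 329] [0.5864 0.1811] [112 354] [0.6125 0.2027] [116 334] [0.5738 0.2075] C [0.5931 0.1945]
[128 276] [0.4915 0.2155] [139 310] [0.5227 0.2301] [169 310] [0.5047 0.2573] [161 280] [0.4779 0.2454] C [0.4991 0.2376]
[109 193] [0.4277 0.1864] [117 235] [0.4585 0.2   ] [152 237] [0.4441 0.2309] [144 193] [0.4139 0.2168] C [0.4353 0.2091]
[296 192] [0.3684 0.3148] [297 242] [0.3995 0.3287] [308 242] [0.3965 0.3352] [310 234] [0.3907 0.3341] [335 234] [0.3839 0.3488] [337 242] [0.3886 0.3525] [349 242] [0.3853 0.3596] [350 192] [0.3545 0.3452] C [0.3751 0.3362]
[190 192] [0.3978 0.2504] [196 239] [0.4287 0.2641] [242 241] [0.415  0.2949] [237 193] [0.3848 0.2806] C [0.4059 0.2729]
green [458.53864734 210.38888889] [448 199  22  24 414] [0.33653815 0.42575305 0.026     ]
tcp [322.47532899 223.90815161] front [322.46765275 207.17622395] [322.48296292 239.94675468]
[array([324.1, 219.9]), array([215.4, 218.9]), array([128.1, 216.5]), array([148.7, 298.4]), array([170.1, 359.1]), array([111.5, 346.1])]
```

```bash
python3 -c "
from st import *
s,M=show()
im,d=camera('wrist');c=calibration('wrist');K=np.array(c['mtx']);T=np.linalg.inv(np.array(c['world_to_cam']))
print(K[0,0],M.T@(T[:3,3]-s['tool_pos']))
for v in range(226,290,5):
  for u in (316,330):
    a,b=(u-K[0,2])/K[0,0],(v-K[1,2])/K[1,1];t=np.hypot(a,b);k=np.sin(t)/t
    r=np.array([a*k,-b*k,-np.cos(t)]);p=T[:3,3]+T[:3,:3]@r*d[v,u]/np.cos(t)
    print(v,u,(1000*M.T@(p-s['tool_pos'])).round(1),end='  ')
  print()
cv2.imwrite('pics/tip.png',cv2.resize(im[190:300,260:390],None,fx=5,fy=5)[:,:,::-1])
"
```

```text
2.775 [0.3791 0.3377 0.0433] [ 0.07 -0.24 -0.01] 0.0
309.70691628693146 [ 0.0717678   0.000215   -0.17901326]
226 316 [-4.8 -4.2  8.6]  226 330 [-4.6  4.9  8. ]  
231 316 [-7.9 -4.2  7.4]  231 330 [-8.   4.9  7.8]  
236 316 [ 11.1  -3.1 -43.2]  236 330 [ 10.9   3.7 -42.6]  
241 316 [ 11.4  -2.9 -49.4]  241 330 [ 11.3   3.5 -49.2]  
246 316 [ 11.4  -2.8 -54.7]  246 330 [ 11.1   3.4 -54.2]  
251 316 [ 11.1  -2.7 -59.1]  251 330 [ 11.2   3.3 -59.3]  
256 316 [ 10.9  -2.6 -63.4]  256 330 [ 11.2   3.2 -63.8]  
261 316 [ 10.6  -2.6 -67.2]  261 330 [ 11.2   3.1 -68.3]  
266 316 [ 11.1  -2.5 -72.3]  266 330 [ 10.8   3.  -71.8]  
271 316 [  9.   -2.5 -72.5]  271 330 [  9.4   3.  -73.3]  
276 316 [ 11.7  -2.3 -80.8]  276 330 [ 12.4   2.8 -82. ]  
281 316 [ 12.   -2.2 -84.8]  281 330 [ 12.1   2.8 -85. ]  
286 316 [ 10.3  -2.2 -85.5]  286 330 [ 12.2   2.7 -88.3]
```

View pics/tip.png

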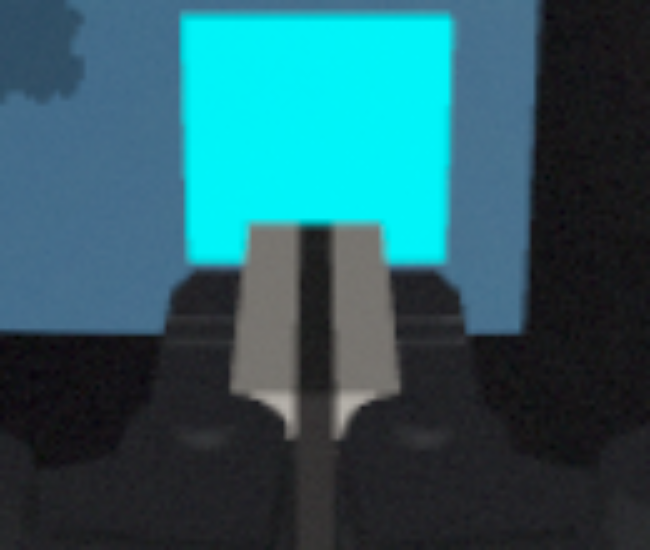

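The enlarged crop shows the grey tips ending at about row 234. Depth puts that edge 43 mm behind the nominal TCP, so I check it against the side camera.

```bash
python3 -c "
from st import *
s,M=show()
im,d=camera('side');c=calibration('side');K=np.array(c['mtx']);W=np.array(c['world_to_cam'])
for h in (0,.02,.04,.06):
  x=(W@np.r_[s['tool_pos']+[0,0,h],1])[:3]*[1,-1,-1];q=K@x/x[2];print(h,q[:2].round(1),'z',x[2].round(3),'depth',d[int(q[1]),int(q[0])])
cv2.imwrite('pics/side2.png',cv2.resize(im[110:230,200:340],None,fx=5,fy=5)[:,:,::-1])
"
```

```text
2.825 [0.3791 0.3377 0.0432] [ 0.22 -0.52 -0.44] 0.0
0 [267.8 195.6] z 0.933 depth 0.9479215
0.02 [267.1 188.9] z 0.921 depth 0.9686487
0.04 [266.3 182.1] z 0.908 depth 0.89211285
0.06 [265.5 175.1] z 0.895 depth 0.8794494
```

View pics/side2.png

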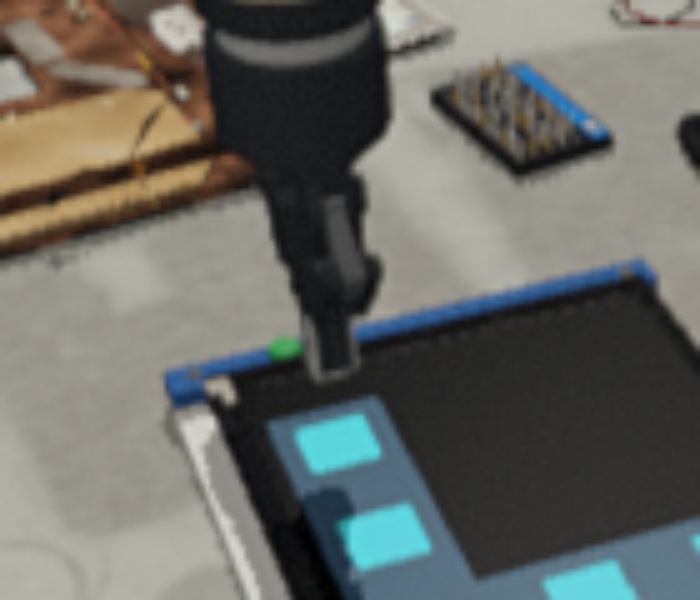

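The side view also puts the visible tip (266,186) about 35 mm above the nominal TCP. I therefore descend by force, in small steps, instead of trusting the TCP height.

>>> {"api": "carry_out", "payload": {"deltas": [{"grip":0,"x":0.05,"y":0.05,"z":0.25,"wx":0,"wy":0,"wz":0},{"grip":0,"x":0,"y":0,"z":0.25,"wx":0,"wy":0,"wz":0},{"grip":0,"x":0,"y":0,"z":0.2,"wx":0,"wy":0,"wz":0},{"grip":0,"x":0,"y":0,"z":0,"wx":0,"wy":0,"wz":0},{"grip":0,"x":0,"y":0,"z":0,"wx":0,"wy":0,"wz":0}]}}

```text
clock: 3.5
tool_pos: [0.3781, 0.3378, 0.0357]
ee_rot: [0.0, -0.213, 0.977, 0.0]
wrist_force: [-0.2, -0.6, -0.0]
finger_gap: -0.0
gripper_force: 0.0
```

```bash
cat >> st.py <<'E'
def force(n=4):
    F=[]
    for i in range(n): F.append(get_state()["wrist_force"]); im,d=camera('wrist')
    print('F',np.mean(F,0).round(2),np.std(F,0).round(2));return im,d
def tip(d):
    s,M=show();c=calibration('wrist');K=np.array(c['mtx']);T=np.linalg.inv(np.array(c['world_to_cam']))
    for v in (200,226,238,245):
        u=316;a,b=(u-K[0,2])/K[0,0],(v-K[1,2])/K[1,1];t=np.hypot(a,b);k=np.sin(t)/t
        p=T[:3,3]+T[:3,:3]@np.array([a*k,-b*k,-np.cos(t)])*d[v,u]/np.cos(t);print(v,(p*1000).round(1),end=' ')
E
python3 -c "
from st import *
im,d=force();tip(d)"
```

```text
F [-0.24 -0.15  0.65] [0.11 0.38 0.4 ]
3.7 [0.3781 0.3378 0.0358] [ 0.01 -0.59 -0.14] -0.0004
200 [365.9 327.8  34.9] 226 [381.4 334.8  35.1] 238 [369.5 330.5  80.9] 245 [369.2 330.6  89.2]
```

No contact at the nominal height, so the fingers do end above the reported TCP. I go down another 20 mm and look again.

>>> {"api": "carry_out", "payload": {"deltas": [{"grip":0,"x":0,"y":0,"z":0.4,"wx":0,"wy":0,"wz":0},{"grip":0,"x":0,"y":0,"z":0.4,"wx":0,"wy":0,"wz":0},{"grip":0,"x":0,"y":0,"z":0.4,"wx":0,"wy":0,"wz":0},{"grip":0,"x":0,"y":0,"z":0.4,"wx":0,"wy":0,"wz":0},{"grip":0,"x":0,"y":0,"z":0.4,"wx":0,"wy":0,"wz":0},{"grip":0,"x":0,"y":0,"z":0,"wx":0,"wy":0,"wz":0},{"grip":0,"x":0,"y":0,"z":0,"wx":0,"wy":0,"wz":0}]}}

```text
clock: 4.58
tool_pos: [0.3781, 0.3378, 0.0158]
ee_rot: [0.0, -0.213, 0.977, 0.0]
wrist_force: [0.1, -0.2, 0.2]
finger_gap: -0.0002
gripper_force: 0.0
```

```bash
python3 -c "
from st import *
im,d=force();tip(d)
cv2.imwrite('pics/w3.png',cv2.resize(im[180:300,250:400],None,fx=4,fy=4)[:,:,::-1])
im,d=camera('side');cv2.imwrite('pics/s3.png',cv2.resize(im[130:250,200:340],None,fx=5,fy=5)[:,:,::-1])
a=cv2.resize(cv2.imread('pics/w3.png'),(400,400));b=cv2.resize(cv2.imread('pics/s3.png'),(400,400));cv2.imwrite('pics/both3.png',np.hstack([a,b]))"
```

```text
F [0.38 0.   0.05] [0.16 0.41 0.13]
4.775 [0.3782 0.3379 0.0159] [0.5  0.85 0.1 ] -0.0002
200 [359.6 325.5  36.4] 226 [373.7 331.8  35.5] 238 [368.9 330.3  62.6] 245 [369.  330.5  69.9]
```

View pics/both3.png

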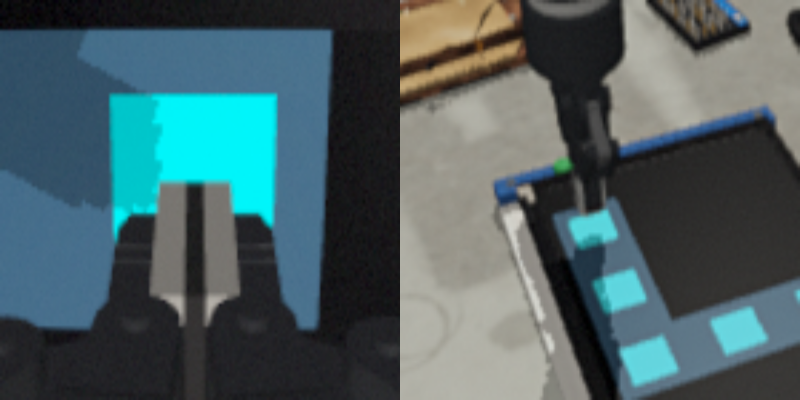

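The tips have come down over the block, about 15–20 mm to go. I go down 10 mm, then probe in small steps.

>>> {"api": "carry_out", "payload": {"deltas": [{"grip":0,"x":0,"y":0,"z":0.4,"wx":0,"wy":0,"wz":0},{"grip":0,"x":0,"y":0,"z":0.3,"wx":0,"wy":0,"wz":0},{"grip":0,"x":0,"y":0,"z":0.3,"wx":0,"wy":0,"wz":0},{"grip":0,"x":0,"y":0,"z":0,"wx":0,"wy":0,"wz":0},{"grip":0,"x":0,"y":0,"z":0,"wx":0,"wy":0,"wz":0}]}}

```text
clock: 5.45
tool_pos: [0.3781, 0.3378, 0.0058]
ee_rot: [0.0, -0.213, 0.977, 0.0]
wrist_force: [0.7, 0.5, 0.4]
finger_gap: 0.0002
gripper_force: 0.0
```

```bash
python3 -c "
from st import *
im,d=force(3);tip(d)"
```

```text
F [0.5  0.43 0.26] [0.16 0.1  0.1 ]
5.6 [0.3782 0.3378 0.0058] [-0.06  0.37 -0.46] 0.0002
200 [357.1 324.6  35. ] 226 [369.6 330.3  36.1] 238 [369.6 330.6  50.8] 245 [369.  330.5  59.7]
```

>>> {"api": "carry_out", "payload": {"deltas": [{"grip":0,"x":0,"y":0,"z":0.15,"wx":0,"wy":0,"wz":0},{"grip":0,"x":0,"y":0,"z":0.15,"wx":0,"wy":0,"wz":0},{"grip":0,"x":0,"y":0,"z":0,"wx":0,"wy":0,"wz":0}]}}

```text
clock: 5.98
tool_pos: [0.3779, 0.3377, 0.0025]
ee_rot: [-0.0, -0.213, 0.977, -0.0]
wrist_force: [-0.0, 0.3, 0.4]
finger_gap: -0.0001
gripper_force: 0.0
```

```bash
python3 -c "
from st import *
im,d=force(3);tip(d)"
```

```text
F [0.49 0.18 0.43] [0.45 0.06 0.31]
6.125 [0.3781 0.3378 0.0027] [0.68 0.71 0.3 ] 0.0001
200 [355.8 324.1  35.7] 226 [368.5 329.8  35.5] 238 [369.2 330.4  48.5] 245 [369.4 330.6  55.6]
```

>>> {"api": "carry_out", "payload": {"deltas": [{"grip":0,"x":0,"y":0,"z":0.15,"wx":0,"wy":0,"wz":0},{"grip":0,"x":0,"y":0,"z":0.15,"wx":0,"wy":0,"wz":0},{"grip":0,"x":0,"y":0,"z":0,"wx":0,"wy":0,"wz":0}]}}

```text
clock: 6.5
tool_pos: [0.378, 0.3377, -0.0005]
ee_rot: [-0.0, -0.213, 0.977, -0.0]
wrist_force: [0.7, -0.5, -0.2]
finger_gap: -0.0
gripper_force: 0.0
```

```bash
sed -i 's/(200,226,238,245)/(200,226,232,234,236,245)/' st.py; python3 -c "
from st import *
im,d=force(3);tip(d)"
```

```text
F [ 0.13 -0.28  0.05] [0.45 0.56 0.23]
6.65 [ 3.781e-01  3.378e-01 -3.000e-04] [ 0.35 -0.29 -0.01] -0.0004
200 [355.1 323.8  35.1] 226 [367.6 329.5  34.9] 232 [370.6 330.8  35.1] 234 [369.4 330.4  40.3] 236 [369.4 330.4  42.8] 245 [369.3 330.6  52.9]
```

>>> {"api": "carry_out", "payload": {"deltas": [{"grip":0,"x":0,"y":0,"z":0.1,"wx":0,"wy":0,"wz":0},{"grip":0,"x":0,"y":0,"z":0.1,"wx":0,"wy":0,"wz":0},{"grip":0,"x":0,"y":0,"z":0,"wx":0,"wy":0,"wz":0}]}}

```text
clock: 7.02
tool_pos: [0.3782, 0.3378, -0.0021]
ee_rot: [0.0, -0.213, 0.977, 0.0]
wrist_force: [-1.1, -0.7, 3.1]
finger_gap: -0.0
gripper_force: 1.7
```

```bash
python3 -c "
from st import *
im,d=force(3);tip(d)"
```

```text
F [-0.5  -0.56  3.41] [0.47 0.41 0.37]
7.175 [ 0.3782  0.3378 -0.0021] [-0.74  0.24  2.98] 0.0003
200 [354.7 323.7  34.9] 226 [367.3 329.4  34.1] 232 [370.1 330.6  34.7] 234 [369.5 330.4  38.5] 236 [312.9 308.1 177. ] 245 [369.1 330.5  51.7]
```

Contact, at 3.4 N. I press about 2.5 mm further, then slide to the second block.

>>> {"api": "carry_out", "payload": {"deltas": [{"grip":0,"x":0,"y":0,"z":0.1,"wx":0,"wy":0,"wz":0},{"grip":0,"x":0,"y":0,"z":0.15,"wx":0,"wy":0,"wz":0},{"grip":0,"x":0,"y":0,"z":0,"wx":0,"wy":0,"wz":0},{"grip":0,"x":0,"y":0,"z":0,"wx":0,"wy":0,"wz":0}]}}

```text
clock: 7.68
tool_pos: [0.3782, 0.3379, -0.0046]
ee_rot: [0.0, -0.213, 0.977, 0.0]
wrist_force: [-0.8, -0.1, 4.7]
finger_gap: -0.0001
gripper_force: 2.6
```

>>> {"api": "carry_out", "payload": {"deltas": [{"grip":0,"x":0,"y":-0.4,"z":0,"wx":0,"wy":0,"wz":0},{"grip":0,"x":0,"y":-0.6,"z":0,"wx":0,"wy":0,"wz":0},{"grip":0,"x":0,"y":-0.6,"z":0,"wx":0,"wy":0,"wz":0},{"grip":0,"x":0,"y":-0.6,"z":0,"wx":0,"wy":0,"wz":0},{"grip":0,"x":0,"y":0,"z":0,"wx":0,"wy":0,"wz":0}]}}

```text
clock: 8.3
tool_pos: [0.3877, 0.3179, -0.0045]
ee_rot: [0.0, -0.213, 0.977, 0.0]
wrist_force: [-0.5, 1.6, 5.2]
finger_gap: -0.0003
gripper_force: 2.5
```

```bash
python3 -c "
from st import *
force(3);go()"
```

```text
F [-0.35  0.25  4.97] [0.14 1.01 0.23]
8.45 [ 0.3877  0.3179 -0.0045] [-0.32 -0.57  6.36] 0.0
[[-0.909 -0.416  0.001]
 [-0.416  0.909  0.   ]
 [-0.001  0.    -1.   ]]
0 [ 0.03  2.26 -4.3 ]
1 [ 0.03 -4.94 -4.3 ]
2 [  0.03 -12.13  -4.3 ]
3 [ -7.17 -12.12  -4.29]
4 [-14.34 -12.11  -4.28]
5 [-14.35 -19.31  -4.29]
```

The slide is steady at about 5 N. On over block 1 to the corner.

>>> {"api": "carry_out", "payload": {"deltas": [{"grip":0,"x":0,"y":-0.7,"z":0,"wx":0,"wy":0,"wz":0},{"grip":0,"x":0,"y":-0.7,"z":0,"wx":0,"wy":0,"wz":0},{"grip":0,"x":0,"y":-0.7,"z":0,"wx":0,"wy":0,"wz":0},{"grip":0,"x":0,"y":-0.7,"z":0,"wx":0,"wy":0,"wz":0},{"grip":0,"x":0,"y":-0.7,"z":0,"wx":0,"wy":0,"wz":0},{"grip":0,"x":0,"y":-0.7,"z":0,"wx":0,"wy":0,"wz":0},{"grip":0,"x":0,"y":-0.7,"z":0,"wx":0,"wy":0,"wz":0},{"grip":0,"x":0,"y":0,"z":0,"wx":0,"wy":0,"wz":0},{"grip":0,"x":0,"y":0,"z":0,"wx":0,"wy":0,"wz":0}]}}

```text
clock: 9.57
tool_pos: [0.4081, 0.2732, -0.0046]
ee_rot: [0.0, -0.213, 0.977, -0.0]
wrist_force: [0.2, -0.6, 5.7]
finger_gap: 0.0
gripper_force: 2.5
```

>>> {"api": "carry_out", "payload": {"deltas": [{"grip":0,"x":0,"y":-0.6,"z":0,"wx":0,"wy":0,"wz":0},{"grip":0,"x":0,"y":-0.6,"z":0,"wx":0,"wy":0,"wz":0},{"grip":0,"x":0,"y":-0.6,"z":0,"wx":0,"wy":0,"wz":0},{"grip":0,"x":0,"y":-0.6,"z":0,"wx":0,"wy":0,"wz":0},{"grip":0,"x":0,"y":-0.6,"z":0,"wx":0,"wy":0,"wz":0},{"grip":0,"x":0,"y":-0.6,"z":0,"wx":0,"wy":0,"wz":0},{"grip":0,"x":0,"y":-0.6,"z":0,"wx":0,"wy":0,"wz":0},{"grip":0,"x":0,"y":-0.6,"z":0,"wx":0,"wy":0,"wz":0},{"grip":0,"x":0,"y":-0.6,"z":0,"wx":0,"wy":0,"wz":0},{"grip":0,"x":0,"y":-0.6,"z":0,"wx":0,"wy":0,"wz":0},{"grip":0,"x":0,"y":-0.6,"z":0,"wx":0,"wy":0,"wz":0},{"grip":0,"x":0,"y":-0.6,"z":0,"wx":0,"wy":0,"wz":0},{"grip":0,"x":0,"y":0,"z":0,"wx":0,"wy":0,"wz":0},{"grip":0,"x":0,"y":0,"z":0,"wx":0,"wy":0,"wz":0}]}}

```text
clock: 11.32
tool_pos: [0.438, 0.2078, -0.0046]
ee_rot: [0.0, -0.213, 0.977, 0.0]
wrist_force: [0.2, -0.3, 4.7]
finger_gap: -0.0002
gripper_force: 2.6
```

```bash
python3 -c "
from st import *
im,d=force(3);go();cv2.imwrite('pics/w4.png',im[:,:,::-1])"
```

```text
F [-0.   -0.35  4.7 ] [0.25 0.14 0.04]
11.475 [ 0.438   0.2078 -0.0046] [ 0.36 -0.77  5.02] -0.0001
[[-0.909 -0.416  0.001]
 [-0.416  0.909  0.   ]
 [-0.001 -0.    -1.   ]]
0 [ 0.02 14.37 -4.31]
1 [ 0.02  7.17 -4.31]
2 [ 0.02 -0.03 -4.31]
3 [-7.18 -0.01 -4.3 ]
4 [-14.35   0.    -4.29]
5 [-14.37  -7.2   -4.29]
```

View pics/w4.png

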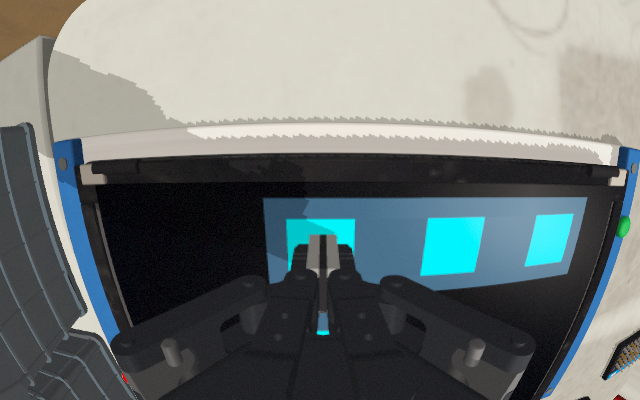

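The wrist view shows the tips centred on the corner block at (321,240), inside the band. Now I slide along tool −x over blocks 3 and 4.

>>> {"api": "carry_out", "payload": {"deltas": [{"grip":0,"x":-0.6,"y":0,"z":0,"wx":0,"wy":0,"wz":0},{"grip":0,"x":-0.6,"y":0,"z":0,"wx":0,"wy":0,"wz":0},{"grip":0,"x":-0.6,"y":0,"z":0,"wx":0,"wy":0,"wz":0},{"grip":0,"x":-0.6,"y":0,"z":0,"wx":0,"wy":0,"wz":0},{"grip":0,"x":-0.6,"y":0,"z":0,"wx":0,"wy":0,"wz":0},{"grip":0,"x":-0.6,"y":0,"z":0,"wx":0,"wy":0,"wz":0},{"grip":0,"x":-0.6,"y":0,"z":0,"wx":0,"wy":0,"wz":0},{"grip":0,"x":-0.6,"y":0,"z":0,"wx":0,"wy":0,"wz":0},{"grip":0,"x":-0.6,"y":0,"z":0,"wx":0,"wy":0,"wz":0},{"grip":0,"x":-0.6,"y":0,"z":0,"wx":0,"wy":0,"wz":0},{"grip":0,"x":-0.6,"y":0,"z":0,"wx":0,"wy":0,"wz":0},{"grip":0,"x":-0.6,"y":0,"z":0,"wx":0,"wy":0,"wz":0},{"grip":0,"x":0,"y":0,"z":0,"wx":0,"wy":0,"wz":0},{"grip":0,"x":0,"y":0,"z":0,"wx":0,"wy":0,"wz":0}]}}

```text
clock: 13.22
tool_pos: [0.5032, 0.2378, -0.0047]
ee_rot: [0.0, -0.213, 0.977, 0.0]
wrist_force: [-0.7, -0.3, 5.1]
finger_gap: -0.0002
gripper_force: 2.6
```

```bash
python3 -c "
from st import *
im,d=force(3);go()"
```

```text
F [-0.36 -0.5   4.98] [0.33 0.24 0.16]
13.375 [ 0.5032  0.2379 -0.0047] [-0.72 -0.19  5.84] -0.0
[[-0.909 -0.417  0.   ]
 [-0.417  0.909  0.   ]
 [-0.     0.    -1.   ]]
0 [ 7.2  14.35 -4.32]
1 [ 7.2   7.15 -4.32]
2 [ 7.2  -0.04 -4.32]
3 [-0.   -0.03 -4.32]
4 [-7.17 -0.02 -4.32]
5 [-7.19 -7.22 -4.32]
```

>>> {"api": "carry_out", "payload": {"deltas": [{"grip":0,"x":-0.6,"y":0,"z":0,"wx":0,"wy":0,"wz":0},{"grip":0,"x":-0.6,"y":0,"z":0,"wx":0,"wy":0,"wz":0},{"grip":0,"x":-0.6,"y":0,"z":0,"wx":0,"wy":0,"wz":0},{"grip":0,"x":-0.6,"y":0,"z":0,"wx":0,"wy":0,"wz":0},{"grip":0,"x":-0.6,"y":0,"z":0,"wx":0,"wy":0,"wz":0},{"grip":0,"x":-0.6,"y":0,"z":0,"wx":0,"wy":0,"wz":0},{"grip":0,"x":-0.6,"y":0,"z":0,"wx":0,"wy":0,"wz":0},{"grip":0,"x":-0.6,"y":0,"z":0,"wx":0,"wy":0,"wz":0},{"grip":0,"x":-0.6,"y":0,"z":0,"wx":0,"wy":0,"wz":0},{"grip":0,"x":-0.6,"y":0,"z":0,"wx":0,"wy":0,"wz":0},{"grip":0,"x":-0.6,"y":0,"z":0,"wx":0,"wy":0,"wz":0},{"grip":0,"x":-0.6,"y":0,"z":0,"wx":0,"wy":0,"wz":0},{"grip":0,"x":0,"y":0,"z":0,"wx":0,"wy":0,"wz":0},{"grip":0,"x":0,"y":0,"z":0,"wx":0,"wy":0,"wz":0}]}}

```text
clock: 15.12
tool_pos: [0.5686, 0.2678, -0.0047]
ee_rot: [0.0, -0.213, 0.977, 0.0]
wrist_force: [-2.0, -1.1, 5.7]
finger_gap: 0.0004
gripper_force: 2.6
```

```bash
python3 -c "
from st import *
im,d=force(3);go();cv2.imwrite('pics/w5.png',im[:,:,::-1])"
```

```text
F [-1.38 -0.6   5.6 ] [0.42 0.54 0.25]
15.275 [ 0.5686  0.2678 -0.0047] [-1.4  -0.3   5.39] -0.0
[[-0.909 -0.417  0.   ]
 [-0.417  0.909  0.   ]
 [-0.     0.    -1.   ]]
0 [14.39 14.35 -4.32]
1 [14.4   7.16 -4.32]
2 [14.4  -0.04 -4.32]
3 [ 7.2  -0.02 -4.32]
4 [ 0.03 -0.01 -4.32]
5 [ 0.01 -7.22 -4.32]
```

View pics/w5.png

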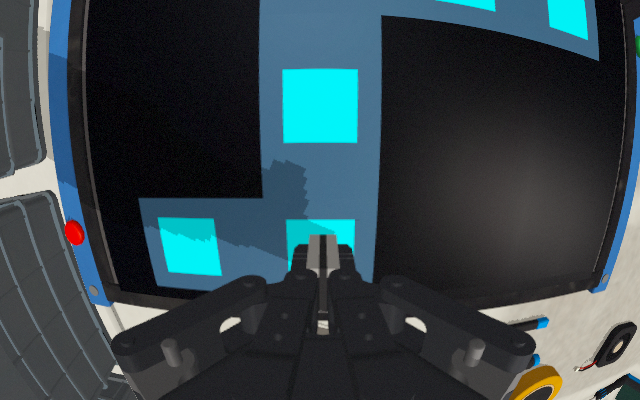

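The tips are on the second corner block (322,245), and the last block is at (190,245) with the red tag at (74,233). Final leg along −y.

>>> {"api": "carry_out", "payload": {"deltas": [{"grip":0,"x":0,"y":-0.6,"z":0,"wx":0,"wy":0,"wz":0},{"grip":0,"x":0,"y":-0.6,"z":0,"wx":0,"wy":0,"wz":0},{"grip":0,"x":0,"y":-0.6,"z":0,"wx":0,"wy":0,"wz":0},{"grip":0,"x":0,"y":-0.6,"z":0,"wx":0,"wy":0,"wz":0},{"grip":0,"x":0,"y":-0.6,"z":0,"wx":0,"wy":0,"wz":0},{"grip":0,"x":0,"y":-0.6,"z":0,"wx":0,"wy":0,"wz":0},{"grip":0,"x":0,"y":-0.6,"z":0,"wx":0,"wy":0,"wz":0},{"grip":0,"x":0,"y":-0.6,"z":0,"wx":0,"wy":0,"wz":0},{"grip":0,"x":0,"y":-0.6,"z":0,"wx":0,"wy":0,"wz":0},{"grip":0,"x":0,"y":-0.6,"z":0,"wx":0,"wy":0,"wz":0},{"grip":0,"x":0,"y":-0.6,"z":0,"wx":0,"wy":0,"wz":0},{"grip":0,"x":0,"y":-0.6,"z":0,"wx":0,"wy":0,"wz":0},{"grip":0,"x":0,"y":0,"z":0,"wx":0,"wy":0,"wz":0},{"grip":0,"x":0,"y":0,"z":0,"wx":0,"wy":0,"wz":0},{"grip":0,"x":0,"y":0,"z":0,"wx":0,"wy":0,"wz":0}]}}

```text
clock: 17.15
tool_pos: [0.5989, 0.2023, -0.0046]
ee_rot: [0.0, -0.213, 0.977, 0.0]
wrist_force: [-1.1, -0.9, 5.3]
finger_gap: 0.0003
gripper_force: 2.6
```

```bash
python3 -c "
from st import *
im,d=force(3);go();cv2.imwrite('pics/w6.png',im[:,:,::-1])"
```

```text
F [-1.07 -0.61  5.16] [0.7  0.25 0.1 ]
17.3 [ 0.5988  0.2023 -0.0046] [-1.18 -0.32  5.36] 0.0002
[[-0.909 -0.417  0.001]
 [-0.417  0.909  0.   ]
 [-0.001 -0.    -1.   ]]
0 [14.41 21.56 -4.32]
1 [14.42 14.37 -4.32]
2 [14.42  7.17 -4.32]
3 [ 7.21  7.19 -4.31]
4 [ 0.05  7.2  -4.31]
5 [ 0.03 -0.01 -4.31]
```

View pics/w6.png

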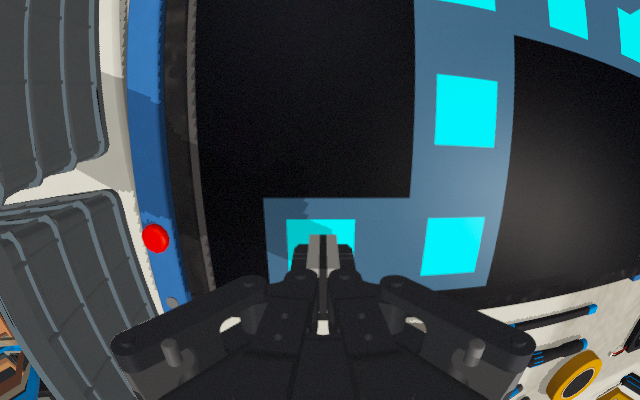

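The tips rest on the last block (321,240) beside the red tag (155,238), pressing with about 5 N. Handing in.

```bash
python3 -c "
from plant import *
print(finish_job())"
```

```text
the job is handed in; nothing more can be done
None
```

I ran the shut fingertips over all six cyan blocks from the green end to the red end at about 5 N (screen down roughly 3 mm), and handed the job in at about 17 s with them resting on the last block; no verdict was shown.

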